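# Bond a stamp block in the lever press

### The arm

A 6-joint arm with a two-finger parallel gripper is mounted at the origin on a cart in front of the work surface, level with it; the furniture and walls round the work are solid. World frame = base frame: x ahead of the robot, y to its left, z up, the work surface at z = 0. Lengths are in mm, angles in rad, forces in N, time in s.
With the tool pointing down it reaches from about 350 to 875 mm from the base axis. Payload 4.2 kg.
Tool frame: the origin (TCP) lies at the very end of the fingers, on their centre line; the grasp point (between the pads) lies 19 mm behind it; z points along the fingers, y is the line along which they close (so a half turn about z gives the same grasp; the last joint's range is limited). The gripper opens to 85 mm and grips with 20 to 120 N. Pads are 22 mm wide; open, the fingers measure 114 mm over their backs; the gripper's body (76 mm by 85 mm) begins 54 mm behind the grasp point. The pads swing forward as they close: fully open they stand 13 mm farther back than shut.
Start: joints at [-0.853, 0.385, 0.008, 0, -1.194, -0.259], TCP at [276.807, -560.337, 231.312] pointing down, gripper open.
Joint ranges: [-3.14, 3.14], [-1.21, 2.06], [-1.07, 1.41], [-3.16, 2.05], [-2.99, -0.16], [-3.1, 3.1]. Speed limits (rad/s): [2.79, 2.79, 3.14, 3.14, 3.14, 3.14].

### API

Orientations are given as a unit quaternion [x, y, z, w].
In Python, from bench import arm, optics gives the robot as it stands. The module is installed in compiled form; this text tells all that it offers.
- The arm moves only by the tool step_arm, never from a script. Its argument "motion" is a list of rows, each an object with "dr": the turn, a rotation vector about the tool's x, y, z in units of 8 degrees (1.0 is 8 degrees), a list of three; "slide": the shift along the tool's x, y, z in mm, a list of three; "jaw": the finger opening in mm, from 0 to 85.4. A call has exactly 8 rows; each row is the pose to reach, as a shift and turn from the pose commanded when the call began, along the tool's axes at that moment; what a row does not reach only later rows make up. A row lasts 1/8 s, in which the tool goes at most 62.5 mm and 10.7 degrees, less where a joint would pass 70% of its speed; a pose out of reach is approached as far as the arm can. A call with a gripper value outside its range is refused whole. The fingers move at their own pace and stop on an object; the grip force is fixed at half the most. Time passes only in rows, so rows that repeat a pose let the fingers close, or fill a call up. It gives the time, the measured TCP pose, the force, the opening and the grip force at its end, in the units of the state.
- arm.read_state(): the state, without advancing time (a new reading comes with each control period).
- optics.get_image(name): name is "side" or "top" or "wrist"; returns the picture (384x512x3 uint8, blue, green, red); there is no depth.
- optics.camera_info(name): a dict with "camera_matrix" (3x3 intrinsics, pixels), "view" (4x4, takes a point from world to camera coordinates); the wrist camera has in their place "T_tool_cam" (4x4, takes a point from camera to tool coordinates, whose origin is the TCP and whose axes are the flange's). Camera axes: x right, y up, looking along -z (the intrinsics and any distortion apply to the point x, -y, -z); pixel columns grow to the right and rows downward; lengths in mm; the calibration is good to about 2 mm. A picture is of the moment at which its call begins: read the wrist's pose just before it. camera_info takes no time and is no camera call.
- arm.job_done(): hands the job in; it is judged then, once.
The state is a dict: "clock": time; "joints": joint angles; "joint_vel": joint speeds; "joint_efforts": joint torques, N m; "position": TCP position; "ee_rot": TCP orientation; "contact_force": force on the tool from outside, world axes, zero at the start; "wrist_torque": the same for the moment, N m; "gripper_width": finger opening in mm; "grasp_force": force on a finger pad.
Only numpy, scipy, OpenCV 4.12 (cv2) and the standard library are available. Lean on these libraries where they do the work, as an engineer would, in place of code of your own. Each camera call takes 0.05 s, during which the arm holds its last target. There are 200 camera calls.

### The job

The rubber sole of the long wooden stamp block has just been glued on: lay the block rubber side down on the press bed, lengthwise between the guides, and slide it fully back against the stop so that it lies under the pressing foot. Pull the press lever over until it stands in the green zone of the scale (never into the red), hold it there for three seconds, then keep hold of the lever and let its spring bring it back slowly all the way to rest - it must not snap back - and let go. Leave the block lying against the stop and the other things on the table where they are.

Things in the scene. Friction and masses are not known exactly. Their poses are not given: they have to be found in the camera images.
- stamp_block: Loose long stamp block: light wood with a black rubber sole below and a black leaf motif on top; 130 (x) x 60 (y) x 26 (z) mm, 0.16 kg. Origin: centre of its underside; x along its length, z up. Lies flat, rubber side down, from the start. Can be gripped across its 60 mm width; either end may lead.
- press: Dark slate-blue bench lever press, fixed to the table. Axes: x from its open front back to its column, y to the left seen from its front (the lever is on the right, -y side), z up; origin on the table under the ram's axis. Its head, 60 mm wide, spans z = 117 to 193 mm, its front face at x = -27 mm: the block can only be laid in front of it and pushed in by its front end.
- press_seat (a point): Point on the press bed where the centre of the block's underside lies when fully home, 3 mm in front of the ram's axis; axes as the press. The steel bed is 20 mm above the table, 104 mm wide, from x = -158 to +79 mm of this point. The stop is a bar 16 mm high, its front face at x = +65 mm. Between the guides the block has 3 mm play on each side.
- press_infeed (a point): Point on the bed 97 mm in front of the seat, same axes: lay the block's centre here, then slide it in. Guide rails, 6 mm high, begin 30 mm behind this point with inner faces at y = +-33 mm; their flared mouths begin 3 mm in front of it at y = +-43 mm. Fingers must therefore stay 7 mm above the bed when they hold the block's sides.
- lever_pivot (a point): Fixed point on the lever's axis, in the plane in which the middle of the grip swings: 45 mm behind, 124 mm to the right (-y) of and 135 mm above the seat. Axes as the press (x to the back). The lever's axis is parallel to y. The lever itself, a 12 mm steel bar, swings 50 mm nearer to the press head.
- lever_grip: Black revolving grip at the end of the lever, sticking out sideways: a ribbed roller 28 mm in diameter, 80 mm long along the lever's axis (y). Origin: its middle, 160 mm from the lever's axis; 294 mm above the bed at rest. It spins freely on its spindle. A return spring pulls it back to rest always: holding it in the green zone takes about 12 to 16 N, near rest 2 N.
- press_lever (a joint): Lever angle, rad: 0 at rest, nearly upright, leaning 0.10 rad to the press's front; grows as the grip is pulled to the front (-x of the press) and down, to the end stop at 0.97. Scale beside it: white to 0.60, green 0.60 to 0.80, red beyond. The foot sinks 30 mm per rad and meets the block at about 0.53. Let go in the green zone, it flies back at several rad/s.
- press_foot: Pressing foot under the ram, a steel plate 60 x 56 mm with a rubber face on a cushion spring; origin: centre of its underside, at rest 42 mm above the bed, 16 mm above the block's top.
- glue_stick: Bystander: green-grey glue stick standing upright, 27 mm in diameter, 87 mm tall; origin at the centre of its underside.
- candle_jar: Bystander: black and tan candle jar, 60 mm in diameter, 66 mm tall; origin at the centre of its underside.
- ink_pad: Bystander: black ink pad lying flat, 57 x 80 x 14 mm; origin at the centre of its underside.
- handle_stamp_3: Bystander: wooden stamp with a turned handle, standing, 35 x 43 x 74 mm; origin at the centre of its underside.

How it is judged (in metres and radians):
On the way, in this order (a step that is already met when the one before it is completed fails the run):
1. the block lies flat on the bed, home against the stop between the guides, with the lever still at rest (horizontal distance between stamp_block and press_seat below 0.008 m and x of stamp_block in the frame of press_seat above -0.005 m and z of stamp_block in the frame of press_seat below 0.004 m and angle between the x axis of stamp_block and the x axis of press_seat, either way round below 0.1 rad and angle between stamp_block's own z axis and vertical below 0.1 rad and value of joint press_lever below 0.3 rad), for 0.2 s.
2. the lever is held in the green zone for at least 2 s with the foot pressing on the block (value of joint press_lever between 0.59 and 0.82 rad and contact force between press_foot and stamp_block above 6 N), for 2 s.
At the end, for the whole second after the job is handed in: The lever is back at rest (below 0.05 rad); the block lies flat and still on the bed between the guides, its centre within 10 mm of the seat, lengthwise within 0.1 rad of the press axis (value of joint press_lever below 0.05 rad and horizontal distance between stamp_block and press_seat below 0.01 m and z of stamp_block in the frame of press_seat below 0.004 m and angle between the x axis of stamp_block and the x axis of press_seat, either way round below 0.1 rad and angle between stamp_block's own z axis and vertical below 0.1 rad and linear speed of stamp_block below 0.02 m/s); the robot touches nothing.
It fails at once if the lever snaps back (returns faster than 1.5 rad/s, 0.24 m/s at the grip) (velocity of joint press_lever below -1.5 rad/s).
It fails at once if the lever goes into the red zone (beyond 0.83 rad) (value of joint press_lever above 0.83 rad).
It fails at once if a bystander is moved by more than 30 mm (distance of any of glue_stick, candle_jar, ink_pad, handle_stamp_3 from where it was at the start of the episode above 0.03 m).
It also fails if it takes over 72 s, if anything falls off the work surface, if the arm or the gripper's body presses on something with over 40 N, if the wrist force passes 120 N, or if a joint passes its speed limit or range.

## Working session

There is one attempt and no reset: what is moved stays moved. The work goes in short steps, Python scripts to look and compute and a tool call to move; the robot and the scene stay as the last step left them, time stands still between calls to the robot, and variables do not carry over. Pictures are saved under pics/ and viewed, at most 10 in all, crops included, and the job is handed in when it is done.

Besides the shell and the picture viewer there is one more tool, called after "Request:" in YAML: its name, and indented under it one key for each argument. step_arm: Moves the arm, as the interface text tells. Its arguments: {"type":"object","properties":{"motion":{"type":"array","items":{"type":"object","properties":{"dr":{"type":"array","items":{"type":"number"}},"slide":{"type":"array","items":{"type":"number"}},"jaw":{"type":"number"}}}}},"required":["motion"]}

```bash
mkdir -p pics; ls; python3 - <<'E'
from bench import arm, optics
import cv2, numpy as np
for n in ["side","top"]:
    im=optics.get_image(n); cv2.imwrite(f"pics/{n}0.png",im)
    ci=optics.camera_info(n); print(n,{k:np.round(v,3).tolist() if not isinstance(v,str) else v for k,v in ci.items()})
print(optics.camera_info("wrist"))
s=arm.read_state(); print(s)
E
```

```text
pics
side {'camera_matrix': [[455.775, 0.0, 249.026], [0.0, 455.775, 190.627], [0.0, 0.0, 1.0]], 'view': [[-0.67, -0.742, -0.016, 458.424], [0.583, -0.54, 0.607, -417.058], [-0.459, 0.397, 0.795, -989.916], [0.0, 0.0, 0.0, 1.0]]}
top {'camera_matrix': [[389.72, 0.0, 251.917], [0.0, 389.72, 194.583], [0.0, 0.0, 1.0]], 'view': [[0.243, -0.97, 0.004, -77.472], [0.949, 0.238, 0.205, -644.0], [-0.2, -0.046, 0.979, -1064.829], [0.0, 0.0, 0.0, 1.0]]}
{'camera_matrix': array([[296.3354898 ,   0.        , 252.24592601],
       [  0.        , 296.3354898 , 189.95454384],
       [  0.        ,   0.        ,   1.        ]]), 'T_tool_cam': array([[ 8.37893213e-04,  9.62067739e-01,  2.72809389e-01,
         6.84714142e+01],
       [ 9.99999541e-01, -6.79516049e-04, -6.75022075e-04,
        -9.39254840e-02],
       [-4.64038604e-04,  2.72809829e-01, -9.62067868e-01,
        -1.42915545e+02],
       [ 0.00000000e+00,  0.00000000e+00,  0.00000000e+00,
         1.00000000e+00]])}
{'clock': 0.1, 'joints': array([-8.53406085e-01,  3.85474985e-01,  6.77697782e-03, -4.34307715e-04,
       -1.19400732e+00, -2.58587071e-01]), 'joint_vel': array([-0.00090609, -0.00032563,  0.00414959,  0.0009466 , -0.00025145,
        0.00015777]), 'joint_efforts': array([-5.81719578e-04, -3.93319917e+01,  1.88930690e+01,  4.19795528e+00,
       -2.60995963e-03,  1.00645866e-05]), 'position': array([ 276.57673279, -559.89587341,  230.33957063]), 'ee_rot': array([-2.27316725e-01,  9.73820392e-01,  9.37724502e-04, -2.69233609e-04]), 'contact_force': array([ 1.34780169, -0.10639414,  0.6443261 ]), 'wrist_torque': array([ 0.015712  , -0.02656653, -0.05729278]), 'grasp_force': 0.0, 'gripper_width': 85.45834485240039}
```

View pics/side0.png

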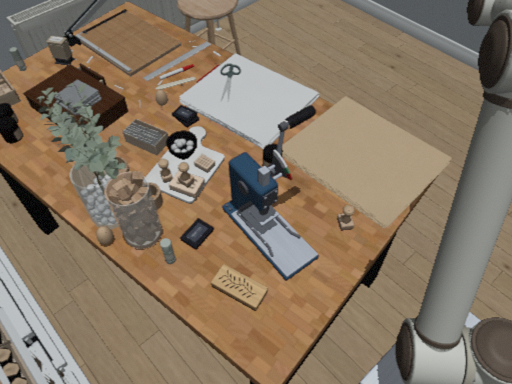

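View pics/top0.png

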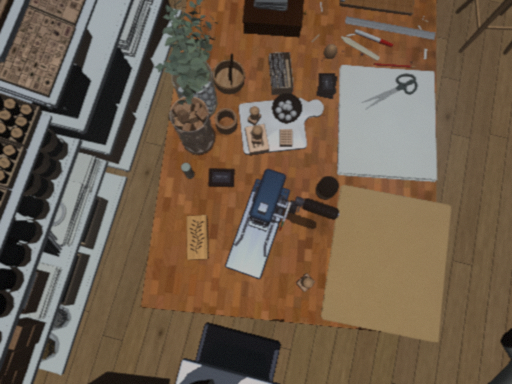

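The top view shows the block at about (197,237), the press bed running from about (245,275) to (275,180), and the lever grip at about (320,209). The glue stick is at (187,170), the ink pad at (222,177), the handle stamp at (305,282) and the candle jar at (327,187). Next I'll enlarge both views.

```bash
python3 - <<'E'
import cv2
a=cv2.imread("pics/top0.png")[160:295,175:350]; cv2.imwrite("pics/topc.png",cv2.resize(a,None,fx=4.4,fy=4.4,interpolation=cv2.INTER_CUBIC))
a=cv2.imread("pics/side0.png")[95:312,185:365]; cv2.imwrite("pics/sidec.png",cv2.resize(a,None,fx=2.75,fy=2.75,interpolation=cv2.INTER_CUBIC))
E
```

```text
(no output)
```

View pics/topc.png

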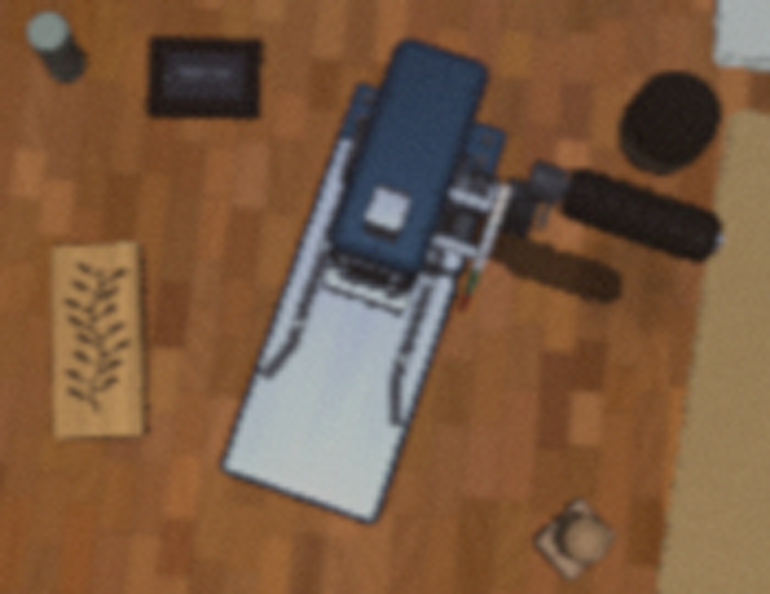

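View pics/sidec.png

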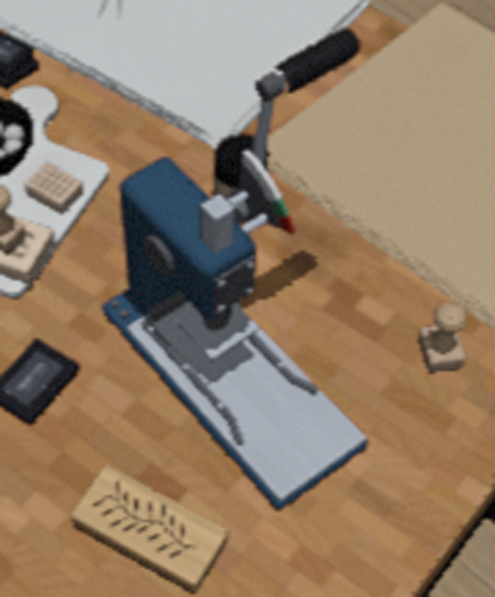

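```bash
cat > h.py <<'E'
from bench import arm, optics
import numpy as np, cv2
from scipy.spatial.transform import Rotation as R
def ray(name,u,v,z,state=None):
    ci=optics.camera_info(name); K=ci["camera_matrix"]
    d=np.linalg.inv(K)@[u,v,1]; d=np.array([d[0],-d[1],-d[2]])
    if name=="wrist":
        T=np.eye(4);T[:3,:3]=R.from_quat(state["ee_rot"]).as_matrix();T[:3,3]=state["position"]; T=T@ci["T_tool_cam"]
    else: T=np.linalg.inv(ci["view"])
    o=T[:3,3]; d=T[:3,:3]@d
    return o+d*(z-o[2])/d[2]
def proj(name,p,state=None):
    ci=optics.camera_info(name); K=ci["camera_matrix"]
    if name=="wrist":
        T=np.eye(4);T[:3,:3]=R.from_quat(state["ee_rot"]).as_matrix();T[:3,3]=state["position"]; V=np.linalg.inv(T@ci["T_tool_cam"])
    else: V=ci["view"]
    c=V@np.append(p,1); q=K@[c[0],-c[1],-c[2]]; return q[:2]/q[2]
E
python3 - <<'E'
from h import *
t=lambda x,y,z: ray("top",175+x/4.4,160+y/4.4,z)
s=lambda x,y,z: ray("side",185+x/2.75,95+y/2.75,z)
np.set_printoptions(precision=1,suppress=True)
b=np.array([t(*c,26) for c in [(54,245),(135,243),(143,433),(57,437)]]);print("block top",b.mean(0),b)
b=np.array([s(*c,26) for c in [(107,468),(225,540),(195,582),(75,515)]]);print("block side",b.mean(0),b)
print("bedtop",t(224,467,20),t(373,519,20),t(340,140,20))
print("bedside",s(366,441,20),s(283,498,20),s(120,310,20))
print("mouths top",t(268,375,26),t(398,422,26),"side",s(240,438,26),s(313,388,26))
print("grip top",t(572,190,314),t(718,236,314),"side",s(290,74,314),s(350,43,314))
for n,c in [("glue",(65,72)),("pad",(205,77)),("jar",(655,160)),("stamp",(572,545))]: print(n,t(*c,5))
E
```

```text
block top [489.2 208.8  26. ] [[542.9 254.3  26. ]
 [557.5 201.5  26. ]
 [436.3 162.6  26. ]
 [420.  217.   26. ]]
block side [485.3 210.6  26. ] [[554.1 201.8  26. ]
 [430.  171.1  26. ]
 [419.2 216.7  26. ]
 [537.6 253.   26. ]]
bedtop [428.  105.3  20. ] [419.2   1.6  20. ] [661.7  84.5  20. ]
bedside [415.5   4.7  20. ] [426.3 102.6  20. ] [683.7  75.9  20. ]
mouths top [493.3  92.   26. ] [484.3   0.6  26. ] side [494.5  90.9  26. ] [486.5   2.4  26. ]
grip top [602.8 -50.7 314. ] [ 597.7 -127.9  314. ] side [601.8 -60.1 314. ] [ 593.5 -123.7  314. ]
glue [665.3 284.7   5. ]
pad [685.8 188.3   5. ]
jar [ 704.5 -131.2    5. ]
stamp [ 434.9 -131.3    5. ]
```

The top and side views agree:
- **Block:** centred near (487,210), yaw 0.29.
- **Press:** yaw about -0.093, seat near (583,38).
- **Lever grip:** middle near (600,-90,314).

The measured sizes match those given to within a few mm. I'll move now to a wrist view between the block and the bed.

Request:
step_arm:
  motion:
    - {"slide": [-40, 46, 2], "dr": [0, 0, 0], "jaw": 85}
    - {"slide": [-80, 92, 5], "dr": [0, 0, 0], "jaw": 85}
    - {"slide": [-121, 138, 7], "dr": [0, 0, 0], "jaw": 85}
    - {"slide": [-162, 184, 10], "dr": [0, 0, 0], "jaw": 85}
    - {"slide": [-202, 230, 12], "dr": [0, 0, 0], "jaw": 85}
    - {"slide": [-243, 276, 15], "dr": [0, 0, 0], "jaw": 85}
    - {"slide": [-283, 322, 17], "dr": [0, 0, 0], "jaw": 85}
    - {"slide": [-324, 368, 20], "dr": [0, 0, 0], "jaw": 85}

```text
clock: 1.1
position: [404.3, -84.9, 211.3]
ee_rot: [-0.227, 0.974, 0.0, 0.0]
contact_force: [1.0, 0.1, 0.3]
gripper_width: 85.2
grasp_force: 0.0
```

Request:
step_arm:
  motion:
    - {"slide": [-40, 46, 2], "dr": [0, 0, 0.4], "jaw": 85}
    - {"slide": [-81, 92, 5], "dr": [0, 0, 0.8], "jaw": 85}
    - {"slide": [-122, 138, 7], "dr": [0, 0, 1.2], "jaw": 85}
    - {"slide": [-163, 184, 10], "dr": [0, 0, 1.2], "jaw": 85}
    - {"slide": [-163, 184, 10], "dr": [0, 0, 1.2], "jaw": 85}
    - {"slide": [-163, 184, 10], "dr": [0, 0, 1.2], "jaw": 85}
    - {"slide": [-163, 184, 10], "dr": [0, 0, 1.2], "jaw": 85}
    - {"slide": [-163, 184, 10], "dr": [0, 0, 1.2], "jaw": 85}

```text
clock: 2.1
position: [468.8, 149.2, 201.6]
ee_rot: [-0.144, 0.99, 0.0, 0.0]
contact_force: [-0.6, 0.2, -0.5]
gripper_width: 85.3
grasp_force: 0.0
```

```bash
python3 - <<'E'
from h import *
import pickle
s=arm.read_state(); im=optics.get_image("wrist"); pickle.dump(s,open("w1.pkl","wb"))
cv2.imwrite("pics/w1.png",cv2.resize(im,None,fx=1.5,fy=1.5,interpolation=cv2.INTER_CUBIC)); print(s["clock"],s["position"],R.from_quat(s["ee_rot"]).as_matrix().round(3).tolist(),s["joints"])
E
```

```text
2.1 [468.80776145 149.20615435 201.55484465] [[-0.958, -0.286, 0.0], [-0.286, 0.958, 0.0], [-0.0, 0.0, -1.0]] [ 6.38905621e-01  1.83978933e-01 -3.55578974e-01 -6.61576789e-05
 -1.03092676e+00 -1.91999145e+00]
```

View pics/w1.png

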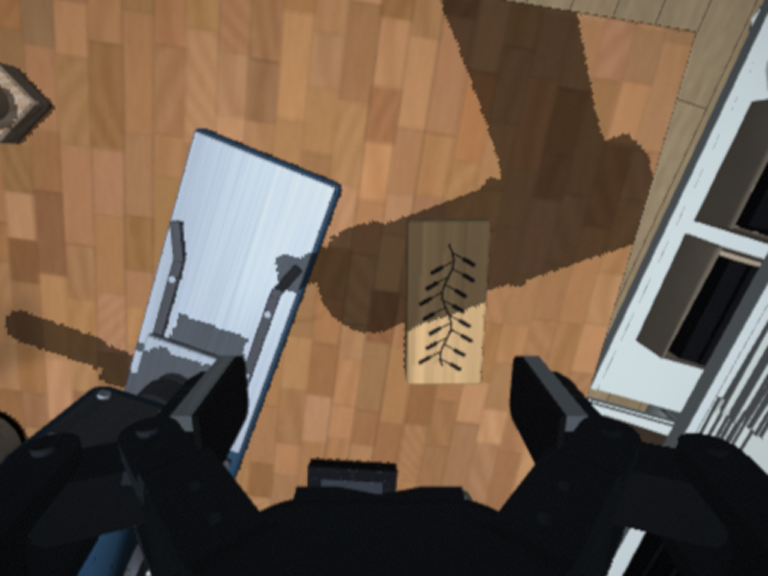

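The wrist view shows the block corners at about (408,221), (489,222), (482,383) and (407,383), the bed front corners at (199,131) and (338,186), and the guide mouths at (178,223) and (297,266).

```bash
python3 - <<'E'
from h import *
import pickle
s=pickle.load(open("w1.pkl","rb")); np.set_printoptions(precision=1,suppress=True)
w=lambda x,y,z: ray("wrist",x/1.5,y/1.5,z,s)
b=np.array([w(*c,26) for c in [(408,221),(489,222),(483,383),(407,383)]]);print("block",b.mean(0),b)
print("bed",w(199,131,20),w(338,186,20)); print("mouth",w(178,223,26),w(297,266,26)); print("rail inner bend",w(175,280,26),w(271,314,26))
print("bed left edge",w(338,190,20),w(240,455,20),"right",w(199,131,20),w(131,365,20))
E
```

```text
block [491.1 210.   26. ] [[438.1 162.4  26. ]
 [422.1 218.2  26. ]
 [543.5 258.6  26. ]
 [560.8 200.7  26. ]]
bed [420.9   5.9  20. ] [429.2 107.6  20. ]
mouth [486.6   5.   26. ] [492.9  94.2  26. ]
rail inner bend [529.2  10.   26. ] [535.   84.2  26. ]
bed left edge [431.9 108.3  20. ] [669.1  86.5  20. ] right [420.9   5.9  20. ] [611.6 -14.2  20. ]
```

Request:
step_arm:
  motion:
    - {"slide": [-17.6, 51.4, 10], "dr": [0, 0, 0], "jaw": 85}
    - {"slide": [-17.6, 51.4, 60], "dr": [0, 0, 0], "jaw": 85}
    - {"slide": [-17.6, 51.4, 110], "dr": [0, 0, 0], "jaw": 85}
    - {"slide": [-17.6, 51.4, 150], "dr": [0, 0, 0], "jaw": 85}
    - {"slide": [-17.6, 51.4, 180], "dr": [0, 0, 0], "jaw": 85}
    - {"slide": [-17.6, 51.4, 193.5], "dr": [0, 0, 0], "jaw": 85}
    - {"slide": [-17.6, 51.4, 193.5], "dr": [0, 0, 0], "jaw": 50}
    - {"slide": [-17.6, 51.4, 193.5], "dr": [0, 0, 0], "jaw": 50}

```text
clock: 3.15
position: [472.2, 205.2, 9.5]
ee_rot: [-0.145, 0.989, 0.001, 0.001]
contact_force: [0.1, 0.3, -1.4]
gripper_width: 58.7
grasp_force: 65.6
```

Request:
step_arm:
  motion:
    - {"slide": [0, 0, 0], "dr": [0, 0, 0], "jaw": 50}
    - {"slide": [0, 0, 0], "dr": [0, 0, 0], "jaw": 50}
    - {"slide": [0, 0, 0], "dr": [0, 0, 0], "jaw": 50}
    - {"slide": [0, 0, 0], "dr": [0, 0, 0], "jaw": 50}
    - {"slide": [0, 0, -10], "dr": [0, 0, 0], "jaw": 50}
    - {"slide": [0, 0, -40], "dr": [0, 0, 0], "jaw": 50}
    - {"slide": [0, 0, -70], "dr": [0, 0, 0], "jaw": 50}
    - {"slide": [0, 0, -70], "dr": [0, 0, 0], "jaw": 50}

```text
clock: 4.15
position: [472.3, 205.5, 80.3]
ee_rot: [-0.145, 0.989, 0.001, 0.002]
contact_force: [0.4, -0.2, -1.8]
gripper_width: 58.6
grasp_force: 65.7
```

Request:
step_arm:
  motion:
    - {"slide": [20, -48, 0], "dr": [0, 0, 0.9], "jaw": 50}
    - {"slide": [40, -95, 0], "dr": [0, 0, 1.8], "jaw": 50}
    - {"slide": [61, -142.5, 0], "dr": [0, 0, 2.76], "jaw": 50}
    - {"slide": [61, -142.5, 15], "dr": [0, 0, 2.76], "jaw": 50}
    - {"slide": [61, -142.5, 35], "dr": [0, 0, 2.76], "jaw": 50}
    - {"slide": [61, -142.5, 35], "dr": [0, 0, 2.76], "jaw": 50}
    - {"slide": [61, -142.5, 35], "dr": [0, 0, 2.76], "jaw": 50}
    - {"slide": [61, -142.5, 35], "dr": [0, 0, 2.76], "jaw": 50}

```text
clock: 5.15
position: [454.0, 50.9, 43.4]
ee_rot: [0.047, 0.999, 0.0, 0.001]
contact_force: [-0.8, -0.4, -1.3]
gripper_width: 58.8
grasp_force: 65.6
```

```bash
python3 - <<'E'
from h import *
import pickle
s=arm.read_state(); im=optics.get_image("wrist"); pickle.dump(s,open("w2.pkl","wb"))
a=cv2.resize(im,None,fx=1.5,fy=1.5,interpolation=cv2.INTER_CUBIC)
t=optics.get_image("top")[170:300,180:320]
cv2.imwrite("pics/w2.png",a); cv2.imwrite("pics/t2.png",cv2.resize(t,None,fx=4.4,fy=4.4,interpolation=cv2.INTER_CUBIC))
print(s["clock"],s["position"],R.from_quat(s["ee_rot"]).as_matrix().round(3).tolist())
E
```

```text
5.15 [453.95559145  50.90646829  43.35804676] [[-0.996, 0.094, 0.001], [0.094, 0.996, 0.001], [-0.001, 0.001, -1.0]]
```

View pics/w2.png

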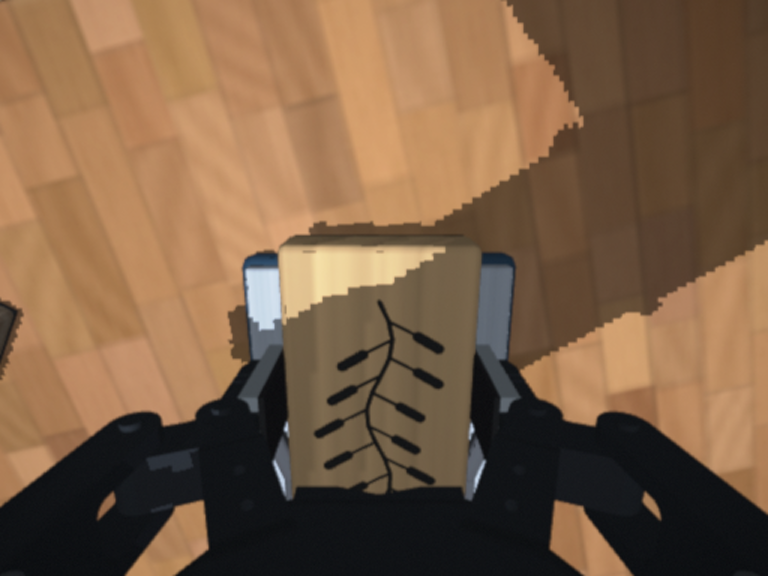

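The block is centred between the bed edges: its mid is at column 379.5 and the bed's at 380.5. I'll lower it and slide it in.

Request:
step_arm:
  motion:
    - {"slide": [0, 0, 6], "dr": [0, 0, 0], "jaw": 50}
    - {"slide": [0, 0, 12], "dr": [0, 0, 0], "jaw": 50}
    - {"slide": [-8, 0, 13], "dr": [0, 0, 0], "jaw": 50}
    - {"slide": [-18, 0, 13], "dr": [0, 0, 0], "jaw": 50}
    - {"slide": [-29, 0, 13], "dr": [0, 0, 0], "jaw": 50}
    - {"slide": [-40, 0, 13], "dr": [0, 0, 0], "jaw": 50}
    - {"slide": [-50, 0, 13], "dr": [0, 0, 0], "jaw": 50}
    - {"slide": [-50, 0, 13], "dr": [0, 0, 0], "jaw": 50}

```text
clock: 6.25
position: [504.2, 45.8, 29.7]
ee_rot: [0.047, 0.999, 0.0, 0.0]
contact_force: [0.3, -1.1, -1.5]
gripper_width: 58.4
grasp_force: 65.7
```

```bash
python3 - <<'E'
from h import *
import pickle
s=pickle.load(open("w2.pkl","rb"))
print("bed front",ray("wrist",380/1.5,258/1.5,20,s),"block end",ray("wrist",380/1.5,244/1.5,60,s))
s=arm.read_state(); im=optics.get_image("side")[95:312,185:365]
cv2.imwrite("pics/s3.png",cv2.resize(im,None,fx=2.75,fy=2.75,interpolation=cv2.INTER_CUBIC)); print(s["position"],s["contact_force"])
E
```

```text
bed front [422.10153969  54.84919934  20.        ] block end [409.22775376  55.82329477  60.        ]
[504.2355044   45.80176763  29.74302705] [ 0.28582127 -1.08510563 -1.53139997]
```

View pics/s3.png

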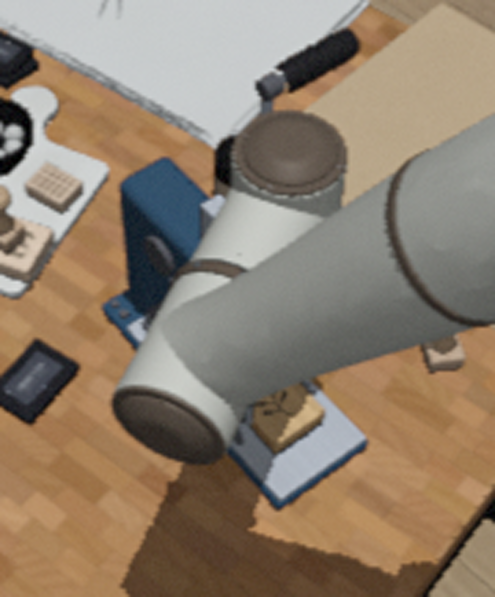

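The block lies on the bed between the guides. I'll release it, back off, close the jaws and push from the front end.

Request:
step_arm:
  motion:
    - {"slide": [0, 0, 0], "dr": [0, 0, 0], "jaw": 72}
    - {"slide": [0, 0, 0], "dr": [0, 0, 0], "jaw": 72}
    - {"slide": [0, 0, 0], "dr": [0, 0, 0], "jaw": 72}
    - {"slide": [0, 0, -20], "dr": [0, 0, 0], "jaw": 72}
    - {"slide": [0, 0, -50], "dr": [0, 0, 0], "jaw": 72}
    - {"slide": [25, 0, -50], "dr": [0, 0, 0], "jaw": 72}
    - {"slide": [50, 0, -50], "dr": [0, 0, 0], "jaw": 40}
    - {"slide": [75, 0, -50], "dr": [0, 0, 0], "jaw": 0}

```text
clock: 7.3
position: [427.9, 52.9, 80.0]
ee_rot: [0.047, 0.999, 0.0, 0.0]
contact_force: [-0.0, 0.5, 0.6]
gripper_width: 36.4
grasp_force: 0.0
```

Request:
step_arm:
  motion:
    - {"slide": [0, 0, 0], "dr": [0, 0, 0], "jaw": 0}
    - {"slide": [0, 0, 0], "dr": [0, 0, 0], "jaw": 0}
    - {"slide": [0, 0, 0], "dr": [0, 0, 0], "jaw": 0}
    - {"slide": [0, 0, 15], "dr": [0, 0, 0], "jaw": 0}
    - {"slide": [0, 0, 30], "dr": [0, 0, 0], "jaw": 0}
    - {"slide": [0, 0, 47], "dr": [0, 0, 0], "jaw": 0}
    - {"slide": [0, 0, 47], "dr": [0, 0, 0], "jaw": 0}
    - {"slide": [0, 0, 47], "dr": [0, 0, 0], "jaw": 0}

```text
clock: 8.3
position: [429.3, 53.0, 33.1]
ee_rot: [0.047, 0.999, 0.0, 0.0]
contact_force: [-0.5, 0.2, 0.5]
gripper_width: 0.2
grasp_force: 0.0
```

Request:
step_arm:
  motion:
    - {"slide": [-10, 0, 0], "dr": [0, 0, 0], "jaw": 0}
    - {"slide": [-20, 0, 0], "dr": [0, 0, 0], "jaw": 0}
    - {"slide": [-29, 0, 0], "dr": [0, 0, 0], "jaw": 0}
    - {"slide": [-38, 0, 0], "dr": [0, 0, 0], "jaw": 0}
    - {"slide": [-46, 0, 0], "dr": [0, 0, 0], "jaw": 0}
    - {"slide": [-54, 0, 0], "dr": [0, 0, 0], "jaw": 0}
    - {"slide": [-62, 0, 0], "dr": [0, 0, 0], "jaw": 0}
    - {"slide": [-67, 0, 0], "dr": [0, 0, 0], "jaw": 0}

```text
clock: 9.3
position: [496.0, 46.6, 32.8]
ee_rot: [0.047, 0.999, 0.0, 0.0]
contact_force: [-1.7, -0.1, 1.5]
gripper_width: 0.1
grasp_force: 0.6
```

Request:
step_arm:
  motion:
    - {"slide": [-1, 0, 0], "dr": [0, 0, 0], "jaw": 0}
    - {"slide": [-2, 0, 0], "dr": [0, 0, 0], "jaw": 0}
    - {"slide": [-3, 0, 0], "dr": [0, 0, 0], "jaw": 0}
    - {"slide": [-4, 0, 0], "dr": [0, 0, 0], "jaw": 0}
    - {"slide": [-5, 0, 0], "dr": [0, 0, 0], "jaw": 0}
    - {"slide": [-6, 0, 0], "dr": [0, 0, 0], "jaw": 0}
    - {"slide": [-7, 0, 0], "dr": [0, 0, 0], "jaw": 0}
    - {"slide": [-7, 0, 0], "dr": [0, 0, 0], "jaw": 0}

```text
clock: 10.3
position: [502.6, 46.0, 32.9]
ee_rot: [0.047, 0.999, 0.0, 0.0]
contact_force: [0.4, -0.2, -0.0]
gripper_width: -0.1
grasp_force: 0.1
```

Request:
step_arm:
  motion:
    - {"slide": [-1, 0, 0], "dr": [0, 0, 0], "jaw": 0}
    - {"slide": [-2, 0, 0], "dr": [0, 0, 0], "jaw": 0}
    - {"slide": [-3, 0, 0], "dr": [0, 0, 0], "jaw": 0}
    - {"slide": [-4, 0, 0], "dr": [0, 0, 0], "jaw": 0}
    - {"slide": [-4, 0, 0], "dr": [0, 0, 0], "jaw": 0}
    - {"slide": [-4, 0, 0], "dr": [0, 0, 0], "jaw": 0}
    - {"slide": [-4, 0, 0], "dr": [0, 0, 0], "jaw": 0}
    - {"slide": [-4, 0, 0], "dr": [0, 0, 0], "jaw": 0}

```text
clock: 11.3
position: [506.5, 45.6, 32.8]
ee_rot: [0.047, 0.999, 0.0, 0.0]
contact_force: [-0.3, -0.4, 0.1]
gripper_width: 0.2
grasp_force: 0.0
```

```bash
python3 - <<'E'
from h import *
s=arm.read_state();print(s["position"],s["contact_force"])
im=optics.get_image("wrist")
cv2.imwrite("pics/w4.png",cv2.resize(im,None,fx=1.5,fy=1.5,interpolation=cv2.INTER_CUBIC))
E
```

```text
[506.54617796  45.63914901  32.83981522] [-0.31215261 -0.37068327  0.13046742]
```

View pics/w4.png

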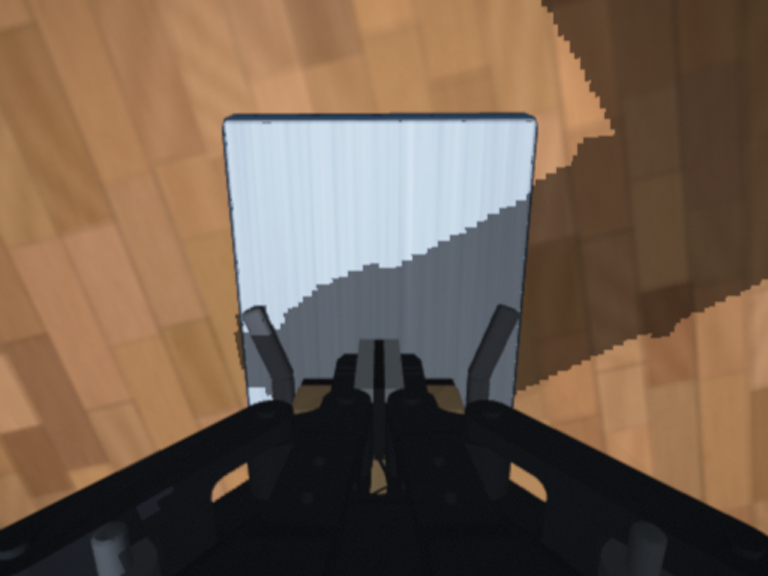

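The block's front end shows at row 383 beside the fingers, centred between the guides, and the bed's front edge is at row 119. There's no stop force yet, so I'll compute the remaining gap.

```bash
python3 - <<'E'
from h import *
s=arm.read_state()
for y in (119,122): print("bedfront",ray("wrist",380/1.5,y/1.5,20,s))
for y in (379,383,386): print("block end",ray("wrist",320/1.5,y/1.5,46,s))
for x,y in ((245,312),(516,312)): print("mouth",ray("wrist",x/1.5,y/1.5,26,s))
E
```

```text
bedfront [425.78121047  54.03211697  20.        ]
bedfront [426.70748635  53.94647157  20.        ]
block end [504.59354434  27.17616149  46.        ]
block end [506.01360547  26.99195697  46.        ]
block end [507.08373295  26.8531444   46.        ]
mouth [4.86127201e+02 1.38437900e-01 2.60000000e+01]
mouth [495.15643762  96.27138249  26.        ]
```

Request:
step_arm:
  motion:
    - {"slide": [-1, 0, 0], "dr": [0, 0, 0], "jaw": 0}
    - {"slide": [-2, 0, 0], "dr": [0, 0, 0], "jaw": 0}
    - {"slide": [-3, 0, 0], "dr": [0, 0, 0], "jaw": 0}
    - {"slide": [-3, 0, 0], "dr": [0, 0, 0], "jaw": 0}
    - {"slide": [-3, 0, 0], "dr": [0, 0, 0], "jaw": 0}
    - {"slide": [-3, 0, 0], "dr": [0, 0, 0], "jaw": 0}
    - {"slide": [-3, 0, 0], "dr": [0, 0, 0], "jaw": 0}
    - {"slide": [-3, 0, 0], "dr": [0, 0, 0], "jaw": 0}

```text
clock: 12.35
position: [507.4, 44.9, 32.5]
ee_rot: [0.047, 0.999, -0.001, -0.002]
contact_force: [-5.5, 1.8, 3.3]
gripper_width: 0.1
grasp_force: 2.9
```

The front end of the sole is at x≈519, which fits home, and the force is rising at the stop. I'll give it a small firm push, back out, and then rise.

Request:
step_arm:
  motion:
    - {"slide": [-1, 0, 0], "dr": [0, 0, 0], "jaw": 0}
    - {"slide": [-2, 0, 0], "dr": [0, 0, 0], "jaw": 0}
    - {"slide": [-2, 0, 0], "dr": [0, 0, 0], "jaw": 0}
    - {"slide": [-2, 0, 0], "dr": [0, 0, 0], "jaw": 0}
    - {"slide": [-2, 0, 0], "dr": [0, 0, 0], "jaw": 0}
    - {"slide": [-2, 0, 0], "dr": [0, 0, 0], "jaw": 0}
    - {"slide": [-2, 0, 0], "dr": [0, 0, 0], "jaw": 0}
    - {"slide": [-2, 0, 0], "dr": [0, 0, 0], "jaw": 0}

```text
clock: 13.35
position: [507.4, 44.5, 32.3]
ee_rot: [0.048, 0.999, -0.001, -0.004]
contact_force: [-9.1, 4.6, 6.7]
gripper_width: -0.1
grasp_force: 5.2
```

Request:
step_arm:
  motion:
    - {"slide": [10, 0, 0], "dr": [0, 0, 0], "jaw": 0}
    - {"slide": [30, 0, 0], "dr": [0, 0, 0], "jaw": 0}
    - {"slide": [60, 0, -10], "dr": [0, 0, 0], "jaw": 0}
    - {"slide": [80, 0, -60], "dr": [0, 0, 0], "jaw": 0}
    - {"slide": [80, 0, -120], "dr": [0, 0, 0], "jaw": 0}
    - {"slide": [80, 0, -180], "dr": [0, 0, 0], "jaw": 0}
    - {"slide": [80, 0, -240], "dr": [0, 0, 0], "jaw": 40}
    - {"slide": [80, 0, -240], "dr": [0, 0, 0], "jaw": 70}

```text
clock: 14.35
position: [434.7, 53.6, 278.3]
ee_rot: [0.047, 0.999, 0.003, 0.007]
contact_force: [-0.2, 0.2, -0.3]
gripper_width: 35.5
grasp_force: 0.0
```

```bash
python3 - <<'E'
from h import *
import pickle
s=arm.read_state();print(s["position"],s["joints"],R.from_quat(s["ee_rot"]).as_matrix().round(3).tolist()); pickle.dump(s,open("w5.pkl","wb"))
im=optics.get_image("side")[95:312,185:365]; a=cv2.resize(im,None,fx=2.2,fy=2.75,interpolation=cv2.INTER_CUBIC)
b=optics.get_image("wrist"); b=cv2.resize(b,None,fx=0.75,fy=0.75); 
c=np.zeros((597,396+384,3),np.uint8); c[:a.shape[0],:396]=a[:597]; c[:288,396:]=b
cv2.imwrite("pics/c5.png",c)
E
```

```text
[434.68861438  53.60666923 278.29708679] [ 4.97556702e-01  1.57296365e-02 -3.47255516e-01  2.02895713e-03
 -1.19352789e+00 -2.16266119e+00] [[-0.996, 0.093, 0.013], [0.093, 0.996, 0.005], [-0.013, 0.006, -1.0]]
```

View pics/c5.png

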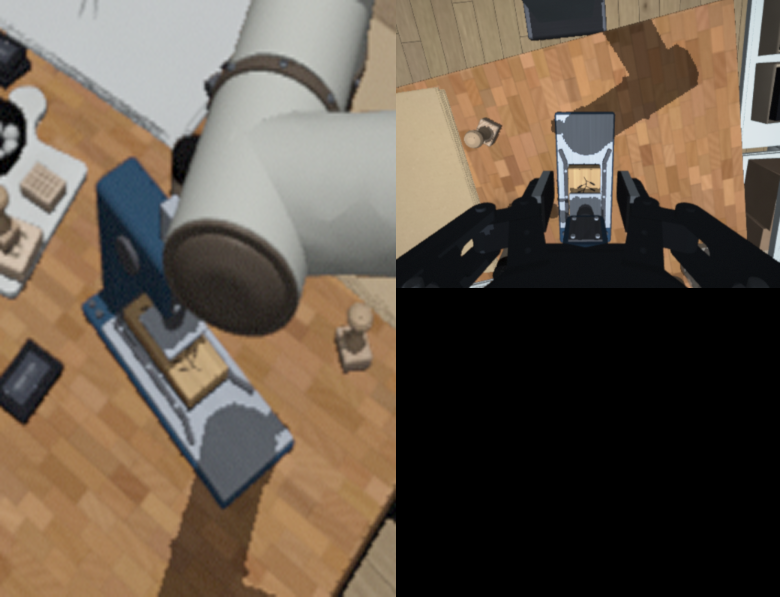

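The block sits home, touching the stop bar at the back, and the lever is still at rest. I'll turn the tool a quarter turn and go above the lever grip.

Request:
step_arm:
  motion:
    - {"slide": [0, 0, -50], "dr": [0, 0, -1.3], "jaw": 85}
    - {"slide": [0, 0, -100], "dr": [0, 0, -2.6], "jaw": 85}
    - {"slide": [-25, -20, -125], "dr": [0, 0, -3.9], "jaw": 85}
    - {"slide": [-60, -45, -125], "dr": [0, 0, -5.2], "jaw": 85}
    - {"slide": [-95, -70, -125], "dr": [0, 0, -6.5], "jaw": 85}
    - {"slide": [-130, -95, -125], "dr": [0, 0, -7.8], "jaw": 85}
    - {"slide": [-160, -120, -125], "dr": [0, 0, -9.1], "jaw": 85}
    - {"slide": [-178, -132, -125], "dr": [0, 0, -10.4], "jaw": 85}

```text
clock: 15.45
position: [597.6, -96.9, 394.1]
ee_rot: [-0.63, 0.777, 0.002, -0.002]
contact_force: [-0.5, 0.8, 0.2]
gripper_width: 84.9
grasp_force: 0.0
```

Request:
step_arm:
  motion:
    - {"slide": [0, 0, 0], "dr": [0, 0, -0.85], "jaw": 85}
    - {"slide": [0, 0, 0], "dr": [0, 0, -0.85], "jaw": 85}
    - {"slide": [0, 0, 0], "dr": [0, 0, -0.85], "jaw": 85}
    - {"slide": [0, 0, 0], "dr": [0, 0, -0.85], "jaw": 85}
    - {"slide": [0, 0, 0], "dr": [0, 0, -0.85], "jaw": 85}
    - {"slide": [0, 0, 0], "dr": [0, 0, -0.85], "jaw": 85}
    - {"slide": [0, 0, 0], "dr": [0, 0, -0.85], "jaw": 85}
    - {"slide": [0, 0, 0], "dr": [0, 0, -0.85], "jaw": 85}

```text
clock: 16.45
position: [596.5, -95.5, 397.8]
ee_rot: [-0.673, 0.74, -0.0, 0.0]
contact_force: [-0.3, 0.6, 0.1]
gripper_width: 84.8
grasp_force: 0.0
```

```bash
python3 - <<'E'
from h import *
import pickle
s=arm.read_state();print(s["clock"],s["position"],s["joints"],R.from_quat(s["ee_rot"]).as_matrix().round(3).tolist()); pickle.dump(s,open("w6.pkl","wb"))
b=optics.get_image("wrist"); cv2.imwrite("pics/w6.png",cv2.resize(b,None,fx=1.5,fy=1.5,interpolation=cv2.INTER_CUBIC))
for p in [(600,-89,314),(604,-50,314),(596,-129,314)]: print(proj("wrist",p,s)*1.5)
E
```

```text
16.45 [596.46547392 -95.53200703 397.8447973 ] [ 1.08909590e-01  2.88596703e-01  2.72966637e-01 -5.15212599e-06
 -1.55508346e+00 -2.03081472e-01] [[-0.094, -0.996, 0.0], [-0.996, 0.094, 0.0], [-0.0, -0.0, -1.0]]
[373.86102343 305.17197948]
[373.43456612 371.51574601]
[374.14077294 230.67971939]
```

View pics/w6.png

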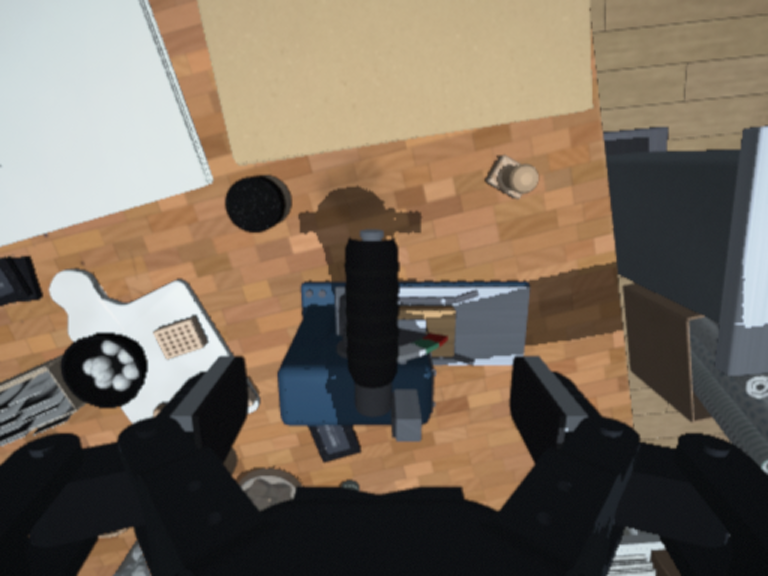

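The wrist view shows the grip at columns 346–398 and rows 238–385, with its centre at (372,311) against the predicted (374,305). That puts it at about (601,-87,314). I'll descend and grip.

Request:
step_arm:
  motion:
    - {"slide": [0, -4, 10], "dr": [0, 0, 0], "jaw": 85}
    - {"slide": [0, -4, 40], "dr": [0, 0, 0], "jaw": 85}
    - {"slide": [0, -4, 70], "dr": [0, 0, 0], "jaw": 85}
    - {"slide": [0, -4, 95], "dr": [0, 0, 0], "jaw": 85}
    - {"slide": [0, -4, 105], "dr": [0, 0, 0], "jaw": 85}
    - {"slide": [0, -4, 105], "dr": [0, 0, 0], "jaw": 85}
    - {"slide": [0, -4, 105], "dr": [0, 0, 0], "jaw": 85}
    - {"slide": [0, -4, 105], "dr": [0, 0, 0], "jaw": 60}

```text
clock: 17.5
position: [600.9, -95.9, 293.9]
ee_rot: [-0.673, 0.74, -0.001, 0.001]
contact_force: [-0.4, -0.2, -0.2]
gripper_width: 69.2
grasp_force: 0.0
```

Request:
step_arm:
  motion:
    - {"slide": [0, 0, 0], "dr": [0, 0, 0], "jaw": 50}
    - {"slide": [0, 0, 0], "dr": [0, 0, 0], "jaw": 40}
    - {"slide": [0, 0, 0], "dr": [0, 0, 0], "jaw": 30}
    - {"slide": [0, 0, 0], "dr": [0, 0, 0], "jaw": 15}
    - {"slide": [0, 0, 0], "dr": [0, 0, 0], "jaw": 15}
    - {"slide": [0, 0, 0], "dr": [0, 0, 0], "jaw": 15}
    - {"slide": [0, 0, 0], "dr": [0, 0, 0], "jaw": 15}
    - {"slide": [0, 0, 0], "dr": [0, 0, 0], "jaw": 15}

```text
clock: 18.5
position: [600.3, -95.9, 293.1]
ee_rot: [-0.673, 0.74, -0.0, -0.0]
contact_force: [-2.8, 1.1, 3.8]
gripper_width: 26.3
grasp_force: 59.1
```

Request:
step_arm:
  motion:
    - {"slide": [0, 7.9, 1.0], "dr": [0, 0, 0], "jaw": 15}
    - {"slide": [0, 15.8, 2.4], "dr": [0, 0, 0], "jaw": 15}
    - {"slide": [0, 23.6, 4.2], "dr": [0, 0, 0], "jaw": 15}
    - {"slide": [0, 31.3, 6.4], "dr": [0, 0, 0], "jaw": 15}
    - {"slide": [0, 38.9, 8.9], "dr": [0, 0, 0], "jaw": 15}
    - {"slide": [0, 46.3, 11.8], "dr": [0, 0, 0], "jaw": 15}
    - {"slide": [0, 53.6, 15.1], "dr": [0, 0, 0], "jaw": 15}
    - {"slide": [0, 60.7, 18.8], "dr": [0, 0, 0], "jaw": 15}

```text
clock: 19.5
position: [540.0, -90.4, 274.5]
ee_rot: [-0.673, 0.74, -0.001, 0.0]
contact_force: [2.5, -1.8, 5.7]
gripper_width: 26.4
grasp_force: 59.3
```

Request:
step_arm:
  motion:
    - {"slide": [0, 7.0, 4.0], "dr": [0, 0, 0], "jaw": 15}
    - {"slide": [0, 13.7, 8.4], "dr": [0, 0, 0], "jaw": 15}
    - {"slide": [0, 20.2, 13.0], "dr": [0, 0, 0], "jaw": 15}
    - {"slide": [0, 26.4, 18.0], "dr": [0, 0, 0], "jaw": 15}
    - {"slide": [0, 32.4, 23.3], "dr": [0, 0, 0], "jaw": 15}
    - {"slide": [0, 35.9, 26.6], "dr": [0, 0, 0], "jaw": 15}
    - {"slide": [0, 35.9, 26.6], "dr": [0, 0, 0], "jaw": 15}
    - {"slide": [0, 35.9, 26.6], "dr": [0, 0, 0], "jaw": 15}

```text
clock: 20.5
position: [506.7, -87.4, 250.2]
ee_rot: [-0.673, 0.739, -0.003, 0.002]
contact_force: [4.2, -1.9, 11.1]
gripper_width: 26.3
grasp_force: 59.8
```

```bash
python3 - <<'E'
from h import *
s=arm.read_state();p=s["position"];print(s["clock"],p,s["contact_force"],s["grasp_force"])
f=np.dot(p-[600.6,-95.9,293.5],[-.9955,.095,0]); print("fwd",f,"theta",np.arcsin(f/160+.0998)-.1, "from z",np.arccos(.995-(293.5-p[2])/160)-.1)
b=optics.get_image("top")[160:295,175:350]; cv2.imwrite("pics/t7.png",b)
E
```

```text
20.5 [506.74449767 -87.41641182 250.17589024] [ 4.19601337 -1.9130827  11.1183554 ] 59.75949615240097
fwd 94.23909344932441 theta 0.6598246493556948 from z 0.6608874906472686
```

Request:
step_arm:
  motion:
    - {"slide": [0, 2.3, 2.3], "dr": [0, 0, 0], "jaw": 15}
    - {"slide": [0, 4.6, 4.6], "dr": [0, 0, 0], "jaw": 15}
    - {"slide": [0, 4.6, 4.6], "dr": [0, 0, 0], "jaw": 15}
    - {"slide": [0, 4.6, 4.6], "dr": [0, 0, 0], "jaw": 15}
    - {"slide": [0, 4.6, 4.6], "dr": [0, 0, 0], "jaw": 15}
    - {"slide": [0, 4.6, 4.6], "dr": [0, 0, 0], "jaw": 15}
    - {"slide": [0, 4.6, 4.6], "dr": [0, 0, 0], "jaw": 15}
    - {"slide": [0, 4.6, 4.6], "dr": [0, 0, 0], "jaw": 15}

```text
clock: 21.55
position: [502.6, -87.0, 246.0]
ee_rot: [-0.673, 0.739, -0.004, 0.003]
contact_force: [5.2, -2.5, 12.6]
gripper_width: 26.2
grasp_force: 59.9
```

Request:
step_arm:
  motion:
    - {"slide": [0, 0, 0], "dr": [0, 0, 0], "jaw": 15}
    - {"slide": [0, 0, 0], "dr": [0, 0, 0], "jaw": 15}
    - {"slide": [0, 0, 0], "dr": [0, 0, 0], "jaw": 15}
    - {"slide": [0, 0, 0], "dr": [0, 0, 0], "jaw": 15}
    - {"slide": [0, 0, 0], "dr": [0, 0, 0], "jaw": 15}
    - {"slide": [0, 0, 0], "dr": [0, 0, 0], "jaw": 15}
    - {"slide": [0, 0, 0], "dr": [0, 0, 0], "jaw": 15}
    - {"slide": [0, 0, 0], "dr": [0, 0, 0], "jaw": 15}

```text
clock: 22.55
position: [502.6, -87.1, 246.1]
ee_rot: [-0.673, 0.739, -0.004, 0.003]
contact_force: [4.2, -2.5, 12.5]
gripper_width: 26.4
grasp_force: 59.9
```

Request:
step_arm:
  motion:
    - {"slide": [0, 0, 0], "dr": [0, 0, 0], "jaw": 15}
    - {"slide": [0, 0, 0], "dr": [0, 0, 0], "jaw": 15}
    - {"slide": [0, 0, 0], "dr": [0, 0, 0], "jaw": 15}
    - {"slide": [0, 0, 0], "dr": [0, 0, 0], "jaw": 15}
    - {"slide": [0, 0, 0], "dr": [0, 0, 0], "jaw": 15}
    - {"slide": [0, 0, 0], "dr": [0, 0, 0], "jaw": 15}
    - {"slide": [0, 0, 0], "dr": [0, 0, 0], "jaw": 15}
    - {"slide": [0, 0, 0], "dr": [0, 0, 0], "jaw": 15}

```text
clock: 23.55
position: [502.6, -87.0, 246.0]
ee_rot: [-0.673, 0.739, -0.004, 0.003]
contact_force: [3.5, -3.1, 11.6]
gripper_width: 26.4
grasp_force: 59.9
```

Request:
step_arm:
  motion:
    - {"slide": [0, 0, 0], "dr": [0, 0, 0], "jaw": 15}
    - {"slide": [0, 0, 0], "dr": [0, 0, 0], "jaw": 15}
    - {"slide": [0, 0, 0], "dr": [0, 0, 0], "jaw": 15}
    - {"slide": [0, 0, 0], "dr": [0, 0, 0], "jaw": 15}
    - {"slide": [0, 0, 0], "dr": [0, 0, 0], "jaw": 15}
    - {"slide": [0, 0, 0], "dr": [0, 0, 0], "jaw": 15}
    - {"slide": [0, 0, 0], "dr": [0, 0, 0], "jaw": 15}
    - {"slide": [0, 0, 0], "dr": [0, 0, 0], "jaw": 15}

```text
clock: 24.55
position: [502.6, -87.0, 246.0]
ee_rot: [-0.673, 0.739, -0.004, 0.003]
contact_force: [4.2, -2.4, 10.7]
gripper_width: 26.5
grasp_force: 59.9
```

Held in the green zone at about 0.70 rad for more than 3 s, with roughly 12 N at the grip. Next is the slow return.

Request:
step_arm:
  motion:
    - {"slide": [0, -5.8, -5.7], "dr": [0, 0, 0], "jaw": 15}
    - {"slide": [0, -11.7, -11.1], "dr": [0, 0, 0], "jaw": 15}
    - {"slide": [0, -17.8, -16.3], "dr": [0, 0, 0], "jaw": 15}
    - {"slide": [0, -24.2, -21.1], "dr": [0, 0, 0], "jaw": 15}
    - {"slide": [0, -30.8, -25.6], "dr": [0, 0, 0], "jaw": 15}
    - {"slide": [0, -37.7, -29.7], "dr": [0, 0, 0], "jaw": 15}
    - {"slide": [0, -44.7, -33.5], "dr": [0, 0, 0], "jaw": 15}
    - {"slide": [0, -51.9, -37.0], "dr": [0, 0, 0], "jaw": 15}

```text
clock: 25.55
position: [551.1, -91.4, 280.0]
ee_rot: [-0.673, 0.74, 0.0, -0.0]
contact_force: [1.5, -1.5, 4.6]
gripper_width: 26.2
grasp_force: 59.2
```

Request:
step_arm:
  motion:
    - {"slide": [0, -7.4, -3.1], "dr": [0, 0, 0], "jaw": 15}
    - {"slide": [0, -14.9, -5.8], "dr": [0, 0, 0], "jaw": 15}
    - {"slide": [0, -22.6, -8.1], "dr": [0, 0, 0], "jaw": 15}
    - {"slide": [0, -30.4, -10], "dr": [0, 0, 0], "jaw": 15}
    - {"slide": [0, -38.2, -11.6], "dr": [0, 0, 0], "jaw": 15}
    - {"slide": [0, -44.5, -12.6], "dr": [0, 0, 0], "jaw": 15}
    - {"slide": [0, -49.3, -13.1], "dr": [0, 0, 0], "jaw": 15}
    - {"slide": [0, -49.3, -13.1], "dr": [0, 0, 0], "jaw": 15}

```text
clock: 26.55
position: [599.9, -95.9, 293.0]
ee_rot: [-0.673, 0.74, 0.0, -0.001]
contact_force: [-0.2, -0.6, 6.0]
gripper_width: 26.7
grasp_force: 59.3
```

Request:
step_arm:
  motion:
    - {"slide": [0, -1, 0], "dr": [0, 0, 0], "jaw": 15}
    - {"slide": [0, -1, 0], "dr": [0, 0, 0], "jaw": 15}
    - {"slide": [0, -1, 0], "dr": [0, 0, 0], "jaw": 35}
    - {"slide": [0, -1, 0], "dr": [0, 0, 0], "jaw": 60}
    - {"slide": [0, -1, 0], "dr": [0, 0, 0], "jaw": 85}
    - {"slide": [0, -1, 0], "dr": [0, 0, 0], "jaw": 85}
    - {"slide": [0, -1, 0], "dr": [0, 0, 0], "jaw": 85}
    - {"slide": [0, -1, 0], "dr": [0, 0, 0], "jaw": 85}

```text
clock: 27.55
position: [601.4, -96.0, 292.9]
ee_rot: [-0.673, 0.74, 0.0, -0.0]
contact_force: [-0.4, 0.2, 0.4]
gripper_width: 85.0
grasp_force: 0.0
```

Request:
step_arm:
  motion:
    - {"slide": [0, -1, -15], "dr": [0, 0, 0], "jaw": 85}
    - {"slide": [0, -1, -35], "dr": [0, 0, 0], "jaw": 85}
    - {"slide": [0, -1, -60], "dr": [0, 0, 0], "jaw": 85}
    - {"slide": [0, -1, -85], "dr": [0, 0, 0], "jaw": 85}
    - {"slide": [0, -1, -105], "dr": [0, 0, 0], "jaw": 85}
    - {"slide": [0, -1, -105], "dr": [0, 0, 0], "jaw": 85}
    - {"slide": [0, -1, -105], "dr": [0, 0, 0], "jaw": 85}
    - {"slide": [0, -1, -105], "dr": [0, 0, 0], "jaw": 85}

```text
clock: 28.55
position: [602.1, -96.1, 396.8]
ee_rot: [-0.673, 0.74, 0.001, -0.001]
contact_force: [-0.5, 0.0, -0.5]
gripper_width: 85.1
grasp_force: 0.0
```

```bash
python3 - <<'E'
from h import *
s=arm.read_state();print(s["clock"],s["position"],s["contact_force"])
b=optics.get_image("wrist"); a=cv2.imread("pics/w6.png"); a=cv2.resize(a,(512,384),interpolation=cv2.INTER_AREA)
d=cv2.absdiff(a,b).max(2)[:240]; print("diff px>60:",(d>60).sum(), d.mean())
m=(b.max(2)<45)[165:235]; # grip columns
print([ (np.where(r[200:300])[0].min()+200,np.where(r[200:300])[0].max()+200) for r in m[::15]])
print([ (np.where(r[200:300])[0].min()+200,np.where(r[200:300])[0].max()+200) for r in (a.max(2)<45)[165:235][::15]])
E
```

```text
28.55 [602.12191956 -96.07789824 396.78043599] [-0.47901599  0.04086246 -0.46062837]
diff px>60: 3299 6.838826497395833
[(np.int64(238), np.int64(270)), (np.int64(237), np.int64(271)), (np.int64(237), np.int64(271)), (np.int64(206), np.int64(272)), (np.int64(200), np.int64(286))]
[(np.int64(230), np.int64(263)), (np.int64(230), np.int64(264)), (np.int64(230), np.int64(264)), (np.int64(203), np.int64(264)), (np.int64(200), np.int64(282))]
```

```bash
python3 - <<'E'
from h import *
import pickle
s0=pickle.load(open("w6.pkl","rb")); s=arm.read_state(); b=optics.get_image("wrist")
a=cv2.resize(cv2.imread("pics/w6.png"),(512,384),interpolation=cv2.INTER_AREA)
x0,y0=275,200; t=a[y0:230,x0:308]   # block's visible front end and bed
r=cv2.matchTemplate(b[185:255,255:335],t,cv2.TM_CCOEFF_NORMED); _,v,_,l=cv2.minMaxLoc(r)
p=(520,45,46); print(v,"seen shift",l[0]+255-x0,l[1]+185-y0,"expected",proj("wrist",p,s)-proj("wrist",p,s0))
print(arm.job_done())
E
```

```text
0.9533187747001648 seen shift 3 0 expected [2.88970409 0.22353936]
the job is handed in; nothing more can be done
None
```

The job is handed in (verdict not shown): the block is home against the stop, and the lever was held in the green zone at about 0.70 rad for just over 3 s, brought back slowly to rest and released at about 29 s of the 72 s allowed.

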